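# Press the assembly square into the glued corner of the buffet rim and hold it

### The job

The corner of the new wooden rim on the buffet counter has just been glued: take the aluminium assembly square by its orange grip, lift it off the pile of trays without shifting the trays, and set it flat on the counter inside the rim's corner. Press it gently into the corner until both its long outer faces lie flush against the two rails, and finish while still gripping it and pressing it there: do not let go. Leave everything else on the counter where it is.

Things in the scene. Friction and masses are not known exactly. Their poses are not given: they have to be found in the camera images.
- square: L-shaped aluminium assembly square, 140 x 140 x 22 mm, 0.2 to 0.43 kg, lying flat (z up), within 0.75 rad of the world axes. Origin on its underside, 70 mm in from both outer faces, which look along its +x and +y (at x = +70, y = +70 mm; each 130 mm long). Arms 22 mm wide run from the heel (+x, +y) back to -70 mm; 10 mm notch at the heel; 16 mm diagonal brace. Waxed: slides easily.
- square_grip (a point): Middle of the orange upright grip on the brace, at x = y = +22, z = 50 mm in the square's frame, whose axes it shares. A plate 16 mm thick, 50 mm wide, standing from z = 22 to 71 mm. Its thickness runs along the square's diagonal (1, 1), 45 degrees from +x towards +y, pointing at the heel: grip across that thickness; both sides are free.
- corner: Fixed inside corner of the wooden rim: two rails at right angles, dark post 74 mm tall behind. Origin on the counter (z = 0), 70 mm in from both inner faces, which lie at its x = +70 (back rail) and y = +70 mm (side rail). Other sides open. The square is home when its origin and axes coincide with these. Left or right of the robot's middle, within 0.35 rad of the world axes.
- back_rail: Rail across the corner's +x side, 190 x 18 x 40 mm, mid-brown wood; rigid, reaching back to -115 mm; same origin and axes as the corner.
- side_rail: Rail along the corner's +y side, 190 x 18 x 40 mm, mid-brown wood; rigid, reaching back to -115 mm; same origin and axes as the corner.
- tray_top: Upper, blue, loose tray of the pile, 220 x 220 x 22 mm, walls and floor 6 mm; origin at the centre of its underside, 22 mm above the counter. The square lies on its floor, 28 mm above the counter.
- tray_low: Lower, white, loose tray of the pile, 220 x 220 x 22 mm; origin at the centre of its underside.
- mug: White mug, 80 mm across, 90 mm tall, origin under its centre. Leave alone.
- jar: Amber glass jar, 76 mm across, 110 mm tall, origin under its centre. Leave alone.
- glue_bottle: Yellow glue bottle, 52 mm across, 150 mm tall, origin under its centre. Leave alone.
- bowl: Blue bowl, 130 mm across, 55 mm tall, origin under its centre. Leave alone.
- mallet: Small hammer lying on the counter near its right side. Leave alone.
Not all that is in view belongs to the job. Of the things shaped like the square, the aluminium one is meant.

How it is judged:
By the outcome, as a careful person would: the job done as asked, in the order asked, and still so for the second after the job is handed in, while the arm keeps its last pose, push and grip.
It also fails if it takes over 58 s, if anything falls off the work surface, if the arm or the gripper's body presses on something with over 40 N, if the wrist force passes 120 N, or if a joint passes its speed limit or range.

### The arm

A 6-joint arm with a two-finger parallel gripper is mounted at the origin on the work surface. World frame = base frame: x ahead of the robot, y to its left, z up, the work surface at z = 0. Lengths are in mm, angles in rad, forces in N, time in s.
With the tool pointing down it reaches from about 225 to 725 mm from the base axis. Payload 3.1 kg.
Tool frame: the origin (TCP) lies at the very end of the fingers, on their centre line; the grasp point (between the pads) lies 19 mm behind it; y points along the fingers, x is the direction in which the jaws open and shut, and the axes are right-handed (so a half turn about y gives the same grasp; the last joint's range is limited). The gripper opens to 85 mm and grips with 20 to 120 N. Pads are 22 mm wide; open, the fingers measure 114 mm over their backs; the gripper's body (76 mm by 85 mm) begins 54 mm behind the grasp point. The pads swing forward as they close: fully open they stand 13 mm farther back than shut.
Start: joints at [1.13, 0.048, 0.099, 1.622, 0, 1.443], TCP at [161.562, 499.515, 231.312] pointing down, gripper open.
Joint ranges: [-2.91, 2.91], [-0.99, 1.94], [-1.21, 1.42], [-2.12, 2.29], [-1.49, 1.47], [-3.14, 3.14]. Speed limits (rad/s): [2.79, 2.79, 3.14, 3.14, 3.14, 3.14].

### API

Orientations are given as [roll, pitch, yaw] about the fixed x, y, z axes, in that order (R = Rz(yaw) Ry(pitch) Rx(roll)).
In Python, from bench import ctrl, viewer gives the robot as it stands.
- The arm moves only by the tool send_rows, never from a script. Its argument "targets" is a list of rows, each a list of 5 numbers: the shift along the world's x, y, z in mm, then the turn about the world's z in rad, then the finger opening in mm, from 0 to 85.4. In form: [[dx, dy, dz, turn, gripper], ...]. A call has 1 to 12 rows; each row is the pose to reach, as a shift and turn from the pose commanded when the call began; what a row does not reach only later rows make up. A row lasts 1/10 s, in which the tool goes at most 50 mm and 8.59 degrees, less where a joint would pass 70% of its speed; a pose out of reach is approached as far as the arm can. A call with a gripper value outside its range is refused whole. The fingers move at their own pace and stop on an object; "force" is the grip in N (left out, the last holds). Time passes only in rows, so rows that repeat a pose let the fingers close. It gives the time, the measured TCP pose, the force and the opening at its end, in the units of the state.
- ctrl.get_state(): the state, without advancing time (a new reading comes with each control period).
- viewer.snapshot(name): name is "scene" or "top" or "wrist"; returns the picture (420x560x3 uint8, red, green, blue); there is no depth.
- viewer.camera_params(name): a dict with "fx", "fy", "cx", "cy" (pixels), "k1" (the pictures are not rectified: a ray, as slopes to the right and down, at radius r is drawn at 1 + k1 r^2 times it, then the intrinsics apply), "world_from_camera" (4x4, takes a point from camera to world coordinates). Camera axes: x right, y up, looking along -z (the intrinsics and any distortion apply to the point x, -y, -z); pixel columns grow to the right and rows downward; lengths in mm; the calibration is good to about 2 mm. A picture is of the moment at which its call begins: read the wrist's pose just before it. camera_params takes no time and is no camera call; for the wrist camera it gives the pose at the moment of the call.
- ctrl.hand_in(): hands the job in, once; it reports no verdict.
The state is a dict: "t": time; "joint_positions": joint angles; "qvel": joint speeds; "joint_torque": joint torques, N m; "eef_pos": TCP position; "tool_rot": TCP orientation; "force": force on the tool from outside, world axes, zero at the start; "ft_torque": the same for the moment, N m; "gripper_width": opening from 0.0 (shut) to 1.0 (fully open).
Only numpy, scipy, OpenCV 4.12 (cv2) and the standard library are available. Lean on these libraries where they do the work, as an engineer would, in place of code of your own. Each camera call takes 0.05 s, during which the arm holds its last target. There are 200 camera calls.

## Working session

There is one attempt and no reset: what is moved stays moved. The work goes in short steps, Python scripts to look and compute and a tool call to move; the robot and the scene stay as the last step left them, time stands still between calls to the robot, and variables do not carry over. Pictures are saved under pics/ and viewed, about 8 in all and at most 12, crops included, and the job is handed in when it is done.

Besides the shell and the picture viewer there is one more tool, called after ">>>" as name(argument=value, ...) on one line, values as JSON. send_rows: Moves the arm, as the interface text tells. Its arguments: {"type":"object","properties":{"targets":{"type":"array","items":{"type":"array","items":{"type":"number"}}},"force":{"type":"number"}},"required":["targets"]}

```bash
ls; mkdir -p pics; cat > h.py <<'E'
import numpy as np, cv2
from bench import ctrl, viewer
def snap(n,f):
    p=viewer.camera_params(n); im=viewer.snapshot(n); cv2.imwrite('pics/'+f+'.png',im[:,:,::-1]); np.save('pics/'+f+'.npy',p,allow_pickle=True); return im,p
def load(f): return cv2.imread('pics/'+f+'.png')[:,:,::-1].copy(), np.load('pics/'+f+'.npy',allow_pickle=True).item()
def ray(p,uv):
    uv=np.atleast_2d(np.array(uv,float)); d=np.c_[(uv[:,0]-p['cx'])/p['fx'],(uv[:,1]-p['cy'])/p['fy']]
    s=d.copy()
    for _ in range(20): s=d/(1+p['k1']*(s**2).sum(1,keepdims=True))
    T=np.array(p['world_from_camera']); return T[:3,3],np.c_[s[:,0],-s[:,1],-np.ones(len(s))]@T[:3,:3].T
def onz(p,uv,z):
    o,d=ray(p,uv); return o+d*((z-o[2])/d[:,2])[:,None]
def proj(p,X):
    T=np.array(p['world_from_camera']); c=(np.atleast_2d(X)-T[:3,3])@T[:3,:3]
    s=np.c_[c[:,0]/-c[:,2],-c[:,1]/-c[:,2]]; s=s*(1+p['k1']*(s**2).sum(1,keepdims=True))
    return np.c_[p['fx']*s[:,0]+p['cx'],p['fy']*s[:,1]+p['cy']]
E
python3 - <<'E'
from h import *
a,p=snap('scene','s0'); b,q=snap('top','t0')
for x in (p,q): print({k:np.round(v,3).tolist() for k,v in x.items()})
print(ctrl.get_state())
E
```

```text
pics
{'fx': 461.838, 'fy': 461.838, 'cx': 287.075, 'cy': 209.645, 'k1': -0.021, 'world_from_camera': [[-0.524, -0.528, 0.669, 1432.597], [0.852, -0.31, 0.422, 566.822], [-0.015, 0.791, 0.612, 891.895], [0.0, 0.0, 0.0, 1.0]]}
{'fx': 457.905, 'fy': 457.905, 'cx': 269.068, 'cy': 215.77, 'k1': -0.053, 'world_from_camera': [[-0.029, 0.995, -0.099, 417.132], [-1.0, -0.028, 0.009, 10.966], [0.006, 0.099, 0.995, 1369.764], [0.0, 0.0, 0.0, 1.0]]}
{'t': 0.1, 'joint_positions': array([1.13021345e+00, 4.86603273e-02, 9.77403784e-02, 1.62199542e+00,
       1.72999843e-05, 1.44302391e+00]), 'qvel': array([ 1.57477843e-04, -1.07613083e-03,  4.49573212e-03,  9.98048029e-04,
       -9.42293938e-04,  5.23784198e-05]), 'joint_torque': array([ 2.72634628e-03, -3.39850152e+01,  3.20936537e+01,  1.57961645e-02,
       -1.05646666e-04,  8.31949166e-06]), 'eef_pos': array([161.31536837, 499.0206758 , 230.2356369 ]), 'tool_rot': array([-1.57050915,  0.00209956,  1.25798615]), 'force': array([-0.55242544, -0.36898175,  0.46340044]), 'ft_torque': array([ 0.04603835, -0.00809627,  0.04910042]), 'gripper_width': 0.9976771861379233}
```

View pics/t0.png

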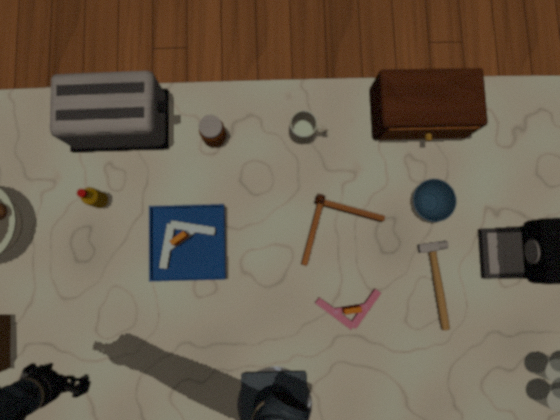

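View pics/s0.png

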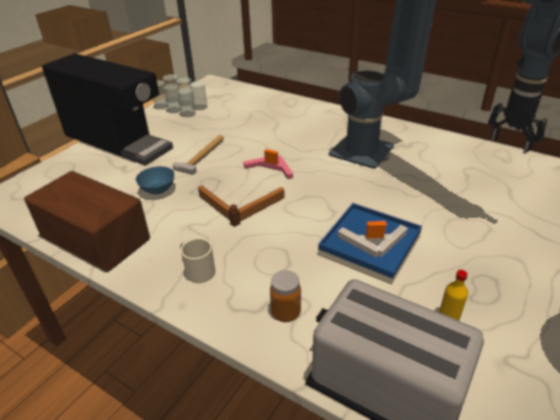

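Top view: two L-shapes carry an orange grip. The silver-white one lies on the blue tray at (180,238), the pink one on the bare counter at (350,310). A third L, in brown wood at (320,199), has a dark post and is the rim corner. The silver one on the tray pile fits the description, so I'll confirm it in a crop and take rough measurements.

```bash
python3 - <<'E'
from h import *
im,q=load('t0'); 
crop=lambda a,b,c,d:cv2.resize(im[b:d,a:c],None,fx=4,fy=4,interpolation=cv2.INTER_CUBIC)
cv2.imwrite('pics/c0.png',np.hstack([crop(145,198,235,288),crop(300,185,392,275)])[:,:,::-1])
hsv=cv2.cvtColor(im,cv2.COLOR_RGB2HSV)
c=np.zeros(im.shape[:2],bool); c[215:270,155:220]=1
m=(c&(hsv[...,0]<16)&(hsv[...,1]>140)&(hsv[...,2]>90)); y,x=np.nonzero(m); g=[x.mean(),y.mean()]
print('grip',m.sum(),g,onz(q,g,28+60))
m=(c&(hsv[...,1]<70)&(hsv[...,2]>120)).astype(np.uint8)
cn=max(cv2.findContours(m,0,2)[0],key=cv2.contourArea); h=cv2.approxPolyDP(cv2.convexHull(cn),2,True)[:,0]
print('square',h.tolist(),np.round(onz(q,h,50)[:,:2]).tolist())
for nm,uv,z in [('post',(320,199),74),('end1',(384,218),40),('end2',(304,263),40),('jar',(212,128),100),('mug',(303,127),90),('glue',(90,197),60)]: print(nm,np.round(onz(q,uv,z)))
m=((hsv[...,0]>100)&(hsv[...,0]<125)&(hsv[...,1]>120)); m[:,300:]=0; m[:190]=0;m[300:]=0
cn=max(cv2.findContours(m.astype(np.uint8),0,2)[0],key=cv2.contourArea); r=cv2.boxPoints(cv2.minAreaRect(cn)); print('tray',r.tolist(),np.round(onz(q,r,44)).tolist())
E
```

```text
grip 51 [np.float64(178.19607843137254), np.float64(237.23529411764707)] [[491.62673795 256.28926322  88.        ]]
square [[213, 228], [212, 233], [165, 267], [160, 266], [168, 224], [178, 222]] [[518.0, 163.0], [503.0, 166.0], [409.0, 302.0], [413.0, 317.0], [533.0, 293.0], [538.0, 264.0]]
post [[ 590. -147.   74.]]
end1 [[ 534. -337.   40.]]
end2 [[410. -98.  40.]]
jar [[799. 155. 100.]]
mug [[ 798. -105.   90.]]
glue [[617. 518.  60.]]
tray [[150.0, 206.0], [224.0, 206.0], [224.0, 279.0], [150.0, 279.0]] [[588.0, 347.0, 44.0], [582.0, 130.0, 44.0], [370.0, 134.0, 44.0], [376.0, 347.0, 44.0]]
```

View pics/c0.png

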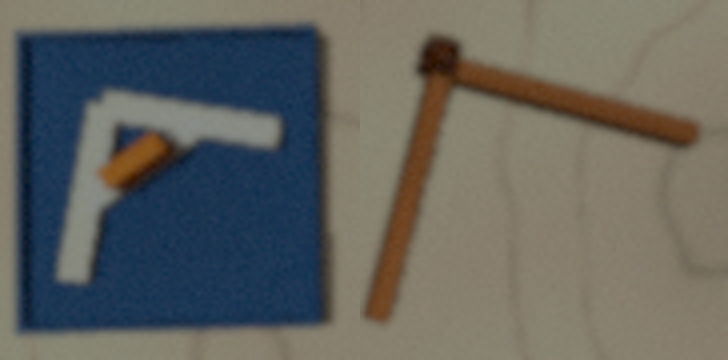

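The crop confirms it: the silver square has an orange grip and lies on the blue tray, with its heel at the upper left. The brown rim has its dark post at the upper left too. I'll move above the grip and look from close by.

>>> send_rows(targets=[[45, -33, 10, -0.1, 60], [90, -66, 20, -0.2, 60], [135, -100, 20, -0.3, 60], [180, -133, 20, -0.4, 60], [225, -166, 20, -0.5, 60], [265, -196, 20, -0.6, 60], [300, -222, 20, -0.67, 60], [329, -243, 20, -0.67, 60], [329, -243, 20, -0.67, 60], [329, -243, 20, -0.67, 60], [329, -243, 20, -0.67, 60]])

```text
t: 1.2
eef_pos: [489.7, 256.9, 250.9]
tool_rot: [-1.57, 0.001, 0.588]
force: [-1.3, 0.4, 0.3]
gripper_width: 0.702
```

```bash
python3 - <<'E'
from h import *
s=ctrl.get_state(); print(s['t'],s['eef_pos'],s['tool_rot'],s['joint_positions'],s['force'])
im,p=snap('wrist','w1'); print(np.round(p['world_from_camera'],3).tolist(),p['fx'],p['k1'])
E
```

```text
1.2 [489.67992096 256.94136863 250.90037341] [-1.56962965e+00  1.34342706e-03  5.88241595e-01] [3.61468141e-01 1.29536035e-01 2.25449667e-01 1.66828130e+00
 8.34754660e-04 1.34402300e+00] [-1.32825729  0.44585337  0.30980704]
[[0.832, -0.529, -0.166, 446.704], [0.555, 0.793, 0.251, 320.527], [-0.001, -0.301, 0.954, 394.331], [0.0, 0.0, 0.0, 1.0]] 327.04888623419333 -0.07160927733854962
```

View pics/w1.png

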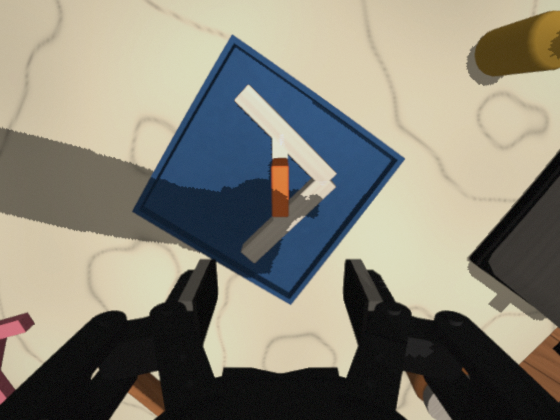

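Wrist view: the grip is at about (280,187), nearly upright in the picture. The square's arm ends are at (245,95) and (248,258), with the heel at (332,182). Next I'll measure the grip sides and the outer edge.

```bash
cat > grip.py <<'E'
from h import *
def edge(pts,p,z):
    v=cv2.fitLine(onz(p,np.array(pts,float),z)[:,:2].astype(np.float32),cv2.DIST_HUBER,0,.01,.01).ravel(); return v[2:],v[:2]
def lineang(v,mod=np.pi/2): return (np.arctan2(v[1],v[0])+mod/2)%mod-mod/2
E
python3 - <<'E'
from grip import *
im,p=load('w1'); hsv=cv2.cvtColor(im,cv2.COLOR_RGB2HSV)
m=(hsv[...,0]<14)&(hsv[...,1]>150)&(hsv[...,2]>60); m[:140]=0;m[240:]=0;m[:,:250]=0;m[:,310:]=0
y,x=np.nonzero(m); print('rows',y.min(),y.max(),m.sum())
for r in range(y.min(),y.max()+1,4):
    c=np.nonzero(m[r])[0]; print(r,c.min(),c.max(),hsv[r,280].tolist(),end=' | ')
rows=range(y.min()+4,y.max()-3)
L=[[np.nonzero(m[r])[0].min()-.5,r] for r in rows]; R=[[np.nonzero(m[r])[0].max()+.5,r] for r in rows]
for e in (L,R):
    c,d=edge(e,p,99); print('\n',c,d,lineang(d,np.pi))
print(onz(p,[[280,y.min()],[280,y.max()+1]],99))
# outer edge of lit arm: silver mask
m=(hsv[...,1]<60)&(hsv[...,2]>150); k=cv2.connectedComponents(m.astype(np.uint8))[1]; l=k[105,255]; m=(k==l); print(m.sum())
E2=[[np.nonzero(m[r])[0].max()+.5,r] for r in range(95,170)]
c,d=edge(E2,p,50); print('outer',c,d,np.arctan2(d[1],d[0]))
print(proj(p,[[489.7,256.9,99]]))
E
```

```text
rows 159 216 938
159 274 286 [11, 204, 101] | 163 272 286 [10, 195, 106] | 167 271 287 [11, 184, 217] | 171 271 287 [13, 180, 218] | 175 271 287 [13, 183, 216] | 179 272 287 [13, 183, 217] | 183 271 287 [12, 184, 218] | 187 272 287 [12, 183, 217] | 191 272 288 [12, 184, 206] | 195 272 288 [10, 195, 118] | 199 272 288 [11, 191, 119] | 203 272 287 [11, 197, 118] | 207 272 287 [11, 198, 117] | 211 272 287 [11, 198, 117] | 215 272 287 [10, 191, 116] | 
 [484.00092 249.49591] [ 0.54834497 -0.8362522 ] -0.99041253

 [489.5505  267.98853] [ 0.56020993 -0.82835066] -0.9761571
[[472.00585329 281.81556708  99.        ]
 [502.79070349 235.63669961  99.        ]]
3148
outer [472.5844 307.8512] [ 0.98344237 -0.18122108] -0.18222797
[[280.9680419  191.67641611]]
```

The grip centre is at about (489,256.5) and its angle matches the tool to within 0.01 rad. I'll descend and close.

>>> send_rows(targets=[[-1, 0, -40, 0, 60], [-1, 0, -80, 0, 60], [-1, 0, -120, 0, 60], [-1, 0, -150, 0, 60], [-1, 0, -175, 0, 60], [-1, 0, -190, 0, 60], [-1, 0, -192, 0, 60], [-1, 0, -192, 0, 60]], force=60)

```text
t: 2.05
eef_pos: [489.3, 257.3, 60.0]
tool_rot: [-1.571, -0.001, 0.589]
force: [0.6, -0.5, 0.3]
gripper_width: 0.704
```

>>> send_rows(targets=[[0, 0, 0, 0, 30], [0, 0, 0, 0, 20], [0, 0, 0, 0, 16], [0, 0, 0, 0, 10], [0, 0, 0, 0, 5], [0, 0, 0, 0, 5], [0, 0, 0, 0, 5], [0, 0, 0, 0, 5]])

```text
t: 2.85
eef_pos: [490.7, 256.8, 60.9]
tool_rot: [-1.571, -0.003, 0.588]
force: [-0.2, -0.1, 5.4]
gripper_width: 0.181
```

```bash
python3 - <<'E'
from h import *
s=ctrl.get_state(); print(s['t'],s['eef_pos'],s['tool_rot'],s['force'],s['ft_torque'],s['gripper_width'])
im,p=snap('wrist','w2')
E
```

```text
2.85 [490.68685108 256.8392551   60.85565354] [-1.57142817 -0.00268049  0.58783825] [-0.15879126 -0.08965661  5.36863136] [-0.06723627  0.18574024 -0.00149357] 0.1813188221879913
```

View pics/w2.png

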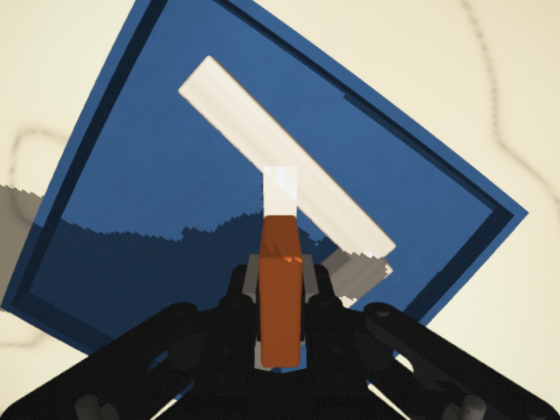

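Gripped: the pads are on both sides of the orange plate at about (280,300). I'll lift straight up and measure the corner from the first top picture.

>>> send_rows(targets=[[0, 0, 5, 0, 5], [0, 0, 12, 0, 5], [0, 0, 25, 0, 5], [0, 0, 45, 0, 5], [0, 0, 70, 0, 5], [0, 0, 95, 0, 5], [0, 0, 105, 0, 5], [0, 0, 105, 0, 5], [0, 0, 105, 0, 5]], force=80)

```text
t: 3.8
eef_pos: [489.2, 256.4, 163.5]
tool_rot: [-1.571, 0.001, 0.588]
force: [-0.0, 0.7, -3.7]
gripper_width: 0.171
```

```bash
cat > corner.py <<'E'
from grip import *
def rails(im,p,z,guess):
    # mid lines of the rails' brown tops
    hsv=cv2.cvtColor(im,cv2.COLOR_RGB2HSV)
    m=((hsv[...,0]<16)&(hsv[...,1]>110)&(hsv[...,2]>75)).astype(np.uint8)
    out=[]
    for a,b in guess:
        k=np.zeros_like(m); cv2.line(k,a,b,1,14); y,x=np.nonzero(m&k)
        c,d=edge(np.c_[x,y],p,z); r=cv2.minAreaRect(onz(p,np.c_[x,y],z)[:,:2].astype(np.float32))
        out.append((c,d)); print(len(x),c,d,'size',r[1])
    return out
E
python3 - <<'E'
from corner import *
im,p=load('t0')
(c1,d1),(c2,d2)=rails(im,p,40,[((330,202),(383,218)),((318,207),(305,260))])
if d1[1]>0: d1=-d1
if d2[0]>0: d2=-d2
print('yaw from back',np.arctan2(-d1[0],-d1[1])*-1,'side',np.arctan2(-d2[1],-d2[0]))
X=c1+d1*np.linalg.solve(np.c_[d1,-d2],c2-c1)[0]
yaw=(np.arctan2(-d1[0],-d1[1])*-1+np.arctan2(-d2[1],-d2[0]))/2
R=np.array([[np.cos(yaw),-np.sin(yaw)],[np.sin(yaw),np.cos(yaw)]])
o=X-R@[79,79]; print('X',X,'origin',o,'yaw',yaw,'grip',o+R@[22,22])
s=ctrl.get_state(); print(s['t'],s['eef_pos'],s['tool_rot'],s['force'],s['ft_torque'],s['gripper_width'])
E
```

```text
317 [ 559.6457  -248.66788] [0.28971294 0.95711356] size (183.49777221679688, 15.296850204467773)
353 [ 493.3175  -123.18081] [ 0.9554883  -0.29502895] size (19.67446517944336, 185.5593719482422)
yaw from back -0.2939269 side -0.2994858
X [ 588.7138  -152.63661] origin [ 490.06834313 -205.08728668] yaw -0.29670635 grip [ 517.53923157 -190.48076966]
3.8 [489.20240017 256.3820063  163.49120074] [-1.57051638e+00  1.17784449e-03  5.87962319e-01] [-2.44658352e-04  7.15824630e-01 -3.67569494e+00] [-0.0016307   0.04860987  0.06642899] 0.17140180064065316
```

>>> send_rows(targets=[[0, -20, 0, 0, 5], [0, -58, 0, 0, 5], [0, -98, 0, 0, 5], [0, -140, 0, -0.02, 5], [0, -182, 0, -0.04, 5], [0, -224, 0, -0.06, 5], [0, -266, 0, -0.08, 5], [0, -308, 0, -0.1, 5], [0, -350, 0, -0.1, 5], [0, -390, 0, -0.1, 5], [0, -425, 0, -0.1, 5], [0, -445, 0, -0.1, 5]])

```text
t: 5.0
eef_pos: [488.1, -190.8, 161.8]
tool_rot: [-1.568, 0.003, 0.485]
force: [0.1, 0.2, -2.3]
gripper_width: 0.179
```

>>> send_rows(targets=[[3, -11, -20, 0, 5], [3, -14, -40, 0, 5], [3, -14, -60, 0, 5], [3, -14, -60, 0, 5], [3, -14, -60, 0, 5]])

```text
t: 5.5
eef_pos: [491.2, -201.7, 102.5]
tool_rot: [-1.567, 0.002, 0.488]
force: [1.1, -0.4, -2.1]
gripper_width: 0.179
```

```bash
python3 - <<'E'
from h import *
s=ctrl.get_state(); print(s['t'],s['eef_pos'],s['tool_rot'],s['force'],s['ft_torque'],s['gripper_width'])
im,p=snap('wrist','w3'); snap('top','t3')
E
```

```text
5.5 [ 491.18205577 -201.67689994  102.54458651] [-1.56726392  0.00221905  0.48798993] [ 1.07410927 -0.39007161 -2.0514207 ] [-0.03196942 -0.0633437  -0.02051428] 0.1785279150790843
```

View pics/w3.png

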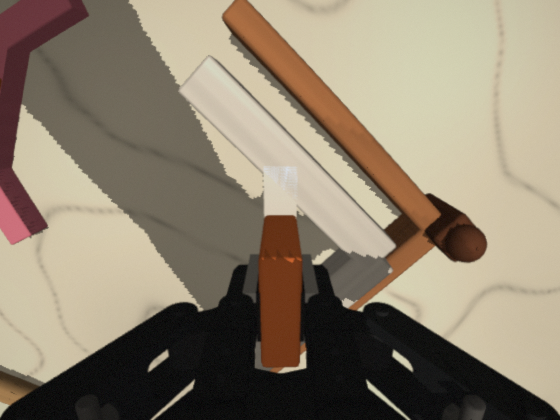

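Wrist view: the square is unchanged in the grip. The side rail runs from (235,10) to (430,225), and the post is at (463,243). The back rail is partly hidden, around (400,260). I'll refine the rail positions from this view and check the square's edge.

```bash
python3 - <<'E'
from corner import *
im,p=load('w3'); hsv=cv2.cvtColor(im,cv2.COLOR_RGB2HSV)
print([ (c,hsv[120,c].tolist()) for c in range(215,350,6)])
m=(hsv[...,0]<16)&(hsv[...,1]>110)&(hsv[...,2]>130)
rows=range(50,190)
L=[];R=[]
for r in rows:
    c=np.nonzero(m[r,200:])[0]+200; L.append([c.min()-.5,r]); R.append([c.max()+.5,r])
n=None
for e in (L,R):
    c,d=edge(e,p,40); d=d*np.sign(d[0]); a=np.arctan2(d[1],d[0]); nn=np.array([-d[1],d[0]]); print('rail edge',c,'yaw',a,'off',c@nn)
m=(hsv[...,1]<60)&(hsv[...,2]>140); k=cv2.connectedComponents(m.astype(np.uint8))[1]; m=k==k[100,225]; print(m.sum())
S=[[np.nonzero(m[r])[0].max()+.5,r] for r in range(90,220)]
for z in (70,92):
    c,d=edge(S,p,z); d=d*np.sign(d[0]); nn=np.array([-d[1],d[0]]); print('sq',z,c,'yaw',np.arctan2(d[1],d[0]),c@nn)
y=-.2967; R_=np.array([[np.cos(y),-np.sin(y)],[np.sin(y),np.cos(y)]]); print('expected side offset', (np.array([490.07,-205.09])@R_)[1]+70,'back',(np.array([490.07,-205.09])@R_)[0]+70)
# back rail lower piece, post
t=proj(p,[[*(np.array([490.07,-205.09])+R_@[70,70]),40],[*(np.array([490.07,-205.09])+R_@[70,-45]),40],[*(np.array([490.07,-205.09])+R_@[-100,70]),40],[*(np.array([490.07,-205.09])+R_@[88,88]),40]]); print(t)
# grip pose in this picture
m=(hsv[...,0]<16)&(hsv[...,1]>150)&(hsv[...,2]>50); m[:212]=0;m[372:]=0;m[:,:255]=0;m[:,306:]=0
im2=cv2.resize(im[170:350,300:480],None,fx=4,fy=4,interpolation=cv2.INTER_CUBIC)
cv2.imwrite('pics/c3.png',im2[:600,:,::-1])
E
```

```text
[(215, [18, 38, 210]), (221, [18, 39, 205]), (227, [18, 39, 203]), (233, [18, 40, 205]), (239, [19, 37, 211]), (245, [17, 38, 214]), (251, [18, 38, 214]), (257, [17, 37, 213]), (263, [23, 31, 215]), (269, [21, 33, 215]), (275, [20, 41, 113]), (281, [21, 49, 214]), (287, [21, 48, 214]), (293, [20, 49, 215]), (299, [21, 50, 216]), (305, [21, 50, 153]), (311, [21, 48, 112]), (317, [12, 165, 54]), (323, [13, 160, 118]), (329, [12, 155, 156]), (335, [12, 156, 170]), (341, [12, 155, 164]), (347, [13, 154, 164])]
rail edge [ 472.96558 -126.93328] yaw -0.29668882 off 16.886444
rail edge [ 493.91476 -117.08271] yaw -0.29808077 off 33.136337
24764
sq 70 [ 494.51886 -141.47078] yaw -0.2966516 9.266174
sq 92 [ 489.6    -140.5863] yaw -0.29665157 8.674118
expected side offset 17.150901579042994 back 598.618469026662
[[422.38452278 228.41962095]
 [301.11141241 329.24481589]
 [239.92437295  33.31873496]
 [458.21560602 228.24911447]]
```

View pics/c3.png

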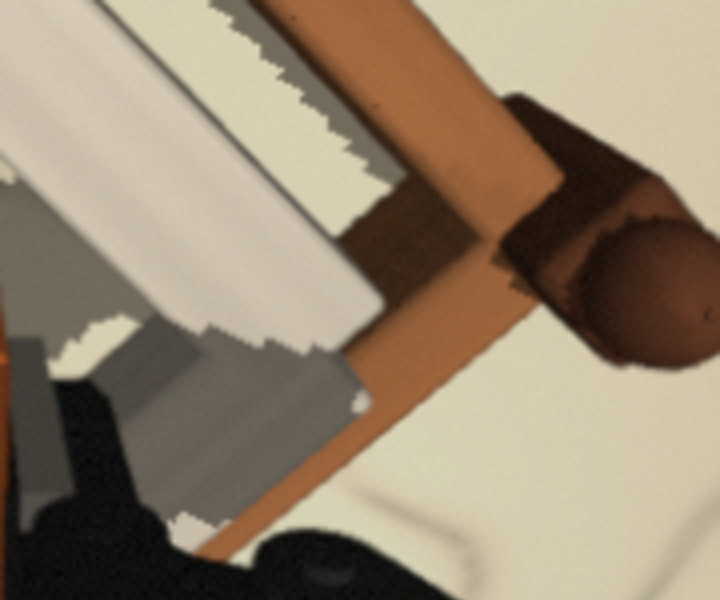

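The wrist view and the top view agree on the corner to 1–2 mm, with yaw -0.297. The gaps are about 18 mm to the side rail and 22 mm to the back rail. I'll lower it now.

>>> send_rows(targets=[[0, 0, -15, 0, 5], [0, 0, -35, 0, 5], [0, 0, -52, 0, 5], [0, 0, -62, 0, 5], [0, 0, -66, 0, 5], [0, 0, -66, 0, 5], [0, 0, -66, 0, 5]])

```text
t: 6.3
eef_pos: [493.3, -202.9, 39.2]
tool_rot: [-1.572, -0.001, 0.488]
force: [0.4, 0.1, -2.4]
gripper_width: 0.179
```

>>> send_rows(targets=[[0, 0, -1, 0, 5], [0, 0, -2, 0, 5], [0, 0, -2, 0, 5], [0, 0, -2, 0, 5]])

```text
t: 6.7
eef_pos: [492.7, -202.6, 36.5]
tool_rot: [-1.571, -0.0, 0.488]
force: [-0.2, 0.9, -2.4]
gripper_width: 0.176
```

>>> send_rows(targets=[[0, 0, -1, 0, 5], [0, 0, -2, 0, 5], [0, 0, -2, 0, 5], [0, 0, -2, 0, 5]])

```text
t: 7.1
eef_pos: [492.5, -202.5, 34.2]
tool_rot: [-1.571, 0.0, 0.488]
force: [-0.5, -0.2, -2.8]
gripper_width: 0.175
```

>>> send_rows(targets=[[0, 0, -1, 0, 5], [0, 0, -2, 0, 5], [0, 0, -2, 0, 5], [0, 0, -2, 0, 5]])

```text
t: 7.5
eef_pos: [492.8, -202.6, 32.9]
tool_rot: [-1.571, -0.0, 0.488]
force: [-1.5, 0.7, 1.9]
gripper_width: 0.178
```

>>> send_rows(targets=[[0, 0, -0.5, 0, 5], [0, 0, -1, 0, 5], [0, 0, -1, 0, 5], [0, 0, -1, 0, 5]])

```text
t: 7.9
eef_pos: [493.0, -202.7, 32.9]
tool_rot: [-1.572, -0.001, 0.488]
force: [-2.9, 0.9, 6.4]
gripper_width: 0.178
```

The square touched the counter at TCP z of about 32.9. I'll slide it diagonally toward the corner, then creep.

>>> send_rows(targets=[[3, 1.5, 0.7, 0, 5], [7, 3.5, 0.7, 0, 5], [11, 5.5, 0.7, 0, 5], [15, 7.5, 0.7, 0, 5], [18, 9, 0.7, 0, 5], [20, 10, 0.7, 0, 5], [20, 10, 0.7, 0, 5], [20, 10, 0.7, 0, 5]])

```text
t: 8.7
eef_pos: [513.8, -192.8, 32.9]
tool_rot: [-1.573, -0.001, 0.488]
force: [-0.2, 0.2, 4.2]
gripper_width: 0.173
```

>>> send_rows(targets=[[0.9, 0.5, 0, 0, 5], [1.8, 1, 0, 0, 5], [1.8, 1, 0, 0, 5], [1.8, 1, 0, 0, 5]])

```text
t: 9.1
eef_pos: [515.3, -192.0, 32.9]
tool_rot: [-1.573, -0.001, 0.488]
force: [-1.6, -1.2, 4.4]
gripper_width: 0.176
```

>>> send_rows(targets=[[0.9, 0.5, 0, 0, 5], [1.8, 1, 0, 0, 5], [1.8, 1, 0, 0, 5], [1.8, 1, 0, 0, 5]])

```text
t: 9.5
eef_pos: [515.8, -191.8, 32.9]
tool_rot: [-1.573, 0.003, 0.487]
force: [-6.5, -3.2, 6.9]
gripper_width: 0.179
```

In the corner frame both faces now read about -5 N, so contact is even. I'll press a bit more.

>>> send_rows(targets=[[0.5, 0.3, 0, 0, 5], [0.9, 0.5, 0, 0, 5], [0.9, 0.5, 0, 0, 5], [0.9, 0.5, 0, 0, 5], [0.9, 0.5, 0, 0, 5]])

```text
t: 10.0
eef_pos: [516.2, -191.9, 33.1]
tool_rot: [-1.573, 0.004, 0.487]
force: [-7.0, -4.4, 8.1]
gripper_width: 0.172
```

```bash
python3 - <<'E'
from h import *
s=ctrl.get_state(); print(s['t'],s['eef_pos'],s['tool_rot'],s['force'],s['ft_torque'],s['gripper_width'])
im,p=snap('wrist','w4')
cv2.imwrite('pics/c4.png',np.hstack([cv2.resize(im[a:a+150,b:b+130],None,fx=3,fy=4,interpolation=cv2.INTER_CUBIC) for a,b in((40,170),(200,310))])[:,:,::-1])
E
```

```text
10.0 [ 516.15705954 -191.85374242   33.07770914] [-1.57341122  0.00410104  0.48691245] [-6.9898255  -4.4485822   8.08185345] [-0.61571137  1.26968781  0.07089929] 0.17239999913387527
```

View pics/c4.png

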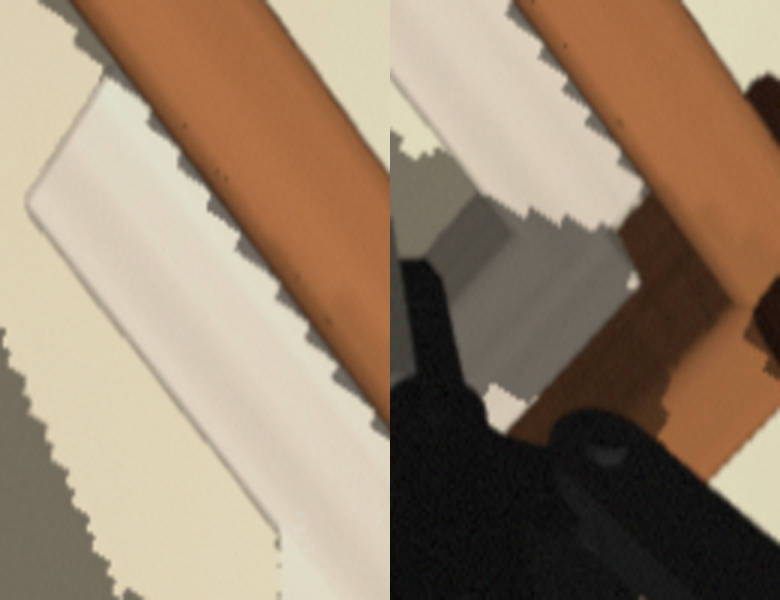

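The crop shows both square faces against the rails with no counter strip between. A quick numeric check follows: the arm edges at z=22 against the rails.

```bash
python3 - <<'E'
from corner import *
im,p=load('w4'); hsv=cv2.cvtColor(im,cv2.COLOR_RGB2HSV)
y=-.2967; X=np.array([np.cos(y),np.sin(y)]); Y=np.array([-np.sin(y),np.cos(y)])
m=(hsv[...,0]<16)&(hsv[...,1]>110)&(hsv[...,2]>130)
L=[[(np.nonzero(m[r,180:])[0]+180).min()-.5,r] for r in range(50,180)]
c,d=edge(L,p,40); d*=np.sign(d[0]); print('side rail edge off',c@Y,'yaw',np.arctan2(d[1],d[0]))
# inner edge of the y arm: darkest-gradient pixel left of arm
g=cv2.cvtColor(im,cv2.COLOR_RGB2GRAY).astype(float)
E=[]
for r in range(98,165):
    u=int(179+(r-90)*84/82); w=g[r,u-6:u+7]; E.append([u-6+np.argmin(w),r])
c,d=edge(E,p,22); d*=np.sign(d[0]); print('y-arm inner off',c@Y,'expect rail-22; yaw',np.arctan2(d[1],d[0]))
B=np.array([[391.7,268.8],[350,307.5]]); P=onz(p,B,22)[:,:2]; d=P[1]-P[0]; print('x-arm outer off',P@X,'yaw',np.arctan2(d[0],-d[1]))
C=np.array([[310+347/3,200+303/4]]); print('rail inner corner',onz(p,C,40)[:,:2]@np.c_[X,Y], [u for u in E[::30]])
E
```

```text
side rail edge off 16.6816936224815 yaw -0.29500574
y-arm inner off -6.507418088231425 expect rail-22; yaw -0.29634604
x-arm outer off [595.24443908 597.52969437] yaw -0.22425631500520926
rail inner corner [[598.28757256  16.05296488]] [[np.int64(185), 98], [np.int64(216), 128], [np.int64(248), 158]]
```

The side face agrees to about 1 mm with yaw matching; my hand-picked points on the back face are coarser. As a seating test I'll ease the down-force slightly and push about 1.5 mm more, to see whether the square still moves.

>>> send_rows(targets=[[0, 0, 0.6, 0, 5], [0.7, 0.1, 0.6, 0, 5], [1.4, 0.4, 0.6, 0, 5], [1.4, 0.6, 0.6, 0, 5], [1.4, 0.6, 0.6, 0, 5], [1.4, 0.6, 0.6, 0, 5], [1.4, 0.6, 0.6, 0, 5]])

```text
t: 10.75
eef_pos: [516.9, -192.0, 33.2]
tool_rot: [-1.574, 0.006, 0.486]
force: [-7.4, -5.8, 8.1]
gripper_width: 0.178
```

```bash
python3 - <<'E'
from h import *
s=ctrl.get_state(); print(s['t'],s['eef_pos'],s['tool_rot'],s['force'],s['ft_torque'],s['gripper_width'])
y=-.2967; f=s['force']; print('corner-frame force',f[0]*np.cos(y)+f[1]*np.sin(y),-f[0]*np.sin(y)+f[1]*np.cos(y))
im,p=snap('wrist','w5'); print(ctrl.get_state()['force'])
t,q=snap('top','t5'); t0=load('t0')[0]
cv2.imwrite('pics/c5.png',np.hstack([cv2.resize(im[180:330,290:440],(400,400),interpolation=cv2.INTER_CUBIC),cv2.resize(t[60:360,60:460],(400,300))[:,:] if 0 else cv2.resize(t[50:350,60:460],(400,400))])[:,:,::-1])
a=lambda i:cv2.boundingRect(((lambda h:((h[...,0]>100)&(h[...,0]<125)&(h[...,1]>120)))(cv2.cvtColor(i,cv2.COLOR_RGB2HSV))[195:295,140:235]).astype(np.uint8))
print('tray px before/after',a(t0),a(t))
E
```

```text
10.75 [ 516.88635903 -191.97366326   33.19023223] [-1.57400052  0.00626384  0.48649921] [-7.41253788 -5.77088297  8.10737493] [-1.07113241  1.3987074   0.0921799 ] 0.17848992496634256
corner-frame force -5.401448240737201 -7.685906900889329
[-6.85192404 -6.10369476  6.79433581]
tray px before/after (10, 11, 75, 74) (10, 10, 75, 75)
```

View pics/c5.png

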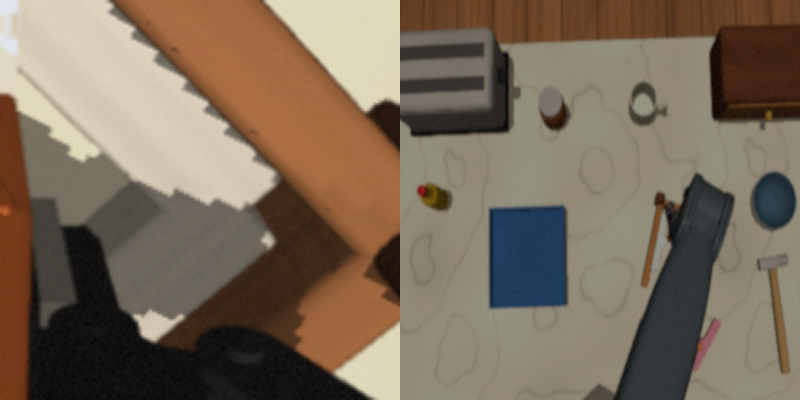

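The y force rose but the x force stayed flat while the tool crept forward 0.7 mm, so the back face may not be fully seated. I'll push along the corner's +x in small steps, easing y slightly.

>>> send_rows(targets=[[0.6, -0.5, 0.4, 0, 5], [1.1, -0.7, 0.4, 0, 5], [1.1, -0.7, 0.4, 0, 5], [1.1, -0.7, 0.4, 0, 5], [1.1, -0.7, 0.4, 0, 5]])

```text
t: 11.35
eef_pos: [517.5, -192.2, 33.2]
tool_rot: [-1.573, 0.007, 0.486]
force: [-7.6, -5.2, 5.8]
gripper_width: 0.176
```

>>> send_rows(targets=[[0.5, -0.2, 0, 0, 5], [1, -0.3, 0, 0, 5], [1, -0.3, 0, 0, 5], [1, -0.3, 0, 0, 5], [1, -0.3, 0, 0, 5]])

```text
t: 11.85
eef_pos: [517.5, -192.2, 33.2]
tool_rot: [-1.571, 0.008, 0.486]
force: [-10.6, -3.9, 8.6]
gripper_width: 0.175
```

>>> send_rows(targets=[[0.5, -0.2, 0, 0, 5], [1, -0.3, 0, 0, 5], [1, -0.3, 0, 0, 5], [1, -0.3, 0, 0, 5], [1, -0.3, 0, 0, 5]])

```text
t: 12.35
eef_pos: [517.6, -192.2, 33.3]
tool_rot: [-1.57, 0.01, 0.486]
force: [-13.3, -4.0, 9.6]
gripper_width: 0.177
```

X is now seated: position is fixed and force rises. I'll back off x slightly, test y the same way, and keep a little more downforce because the tool pitch has crept to 0.01.

>>> send_rows(targets=[[-0.6, 0.6, -0.4, 0, 5], [-0.5, 1.1, -0.6, 0, 5], [-0.5, 1.1, -0.6, 0, 5], [-0.5, 1.1, -0.6, 0, 5], [-0.5, 1.1, -0.6, 0, 5]])

```text
t: 12.85
eef_pos: [517.6, -192.2, 33.3]
tool_rot: [-1.572, 0.01, 0.486]
force: [-12.7, -5.6, 11.6]
gripper_width: 0.178
```

>>> send_rows(targets=[[0.1, 0.5, 0, 0, 5], [0.2, 0.8, 0, 0, 5], [0.2, 0.8, 0, 0, 5], [0.2, 0.8, 0, 0, 5], [0.2, 0.8, 0, 0, 5]])

```text
t: 13.35
eef_pos: [517.6, -192.2, 33.3]
tool_rot: [-1.573, 0.011, 0.486]
force: [-12.8, -8.1, 10.3]
gripper_width: 0.18
```

Both faces are seated: position is fixed under about 10 N and 11.5 N. The tool has tilted about 0.01 rad, so I'll ease to a gentler press so the square sits flat.

>>> send_rows(targets=[[-0.8, -0.4, -0.2, 0, 5], [-1.6, -0.9, -0.4, 0, 5], [-2.2, -1.2, -0.4, 0, 5], [-2.2, -1.2, -0.4, 0, 5], [-2.2, -1.2, -0.4, 0, 5], [-2.2, -1.2, -0.4, 0, 5]])

```text
t: 13.95
eef_pos: [517.5, -192.2, 33.2]
tool_rot: [-1.574, 0.006, 0.486]
force: [-8.2, -4.8, 9.8]
gripper_width: 0.174
```

```bash
python3 - <<'E'
from h import *
for i in range(3):
    s=ctrl.get_state(); print(s['t'],s['eef_pos'],s['tool_rot'],s['force'],s['ft_torque'])
    y=-.2967; f=s['force']; print('corner-frame force',f[0]*np.cos(y)+f[1]*np.sin(y),-f[0]*np.sin(y)+f[1]*np.cos(y))
    im,p=snap('wrist',f'w6{i}')
E
```

```text
13.95 [ 517.54924769 -192.21875555   33.15332824] [-1.57352912  0.00558242  0.48643021] [-8.19175632 -4.80637342  9.81379257] [-0.74722695  1.47932468  0.04142375]
corner-frame force -6.428609694210522 -6.991357118021524
14.0 [ 517.53855295 -192.23570134   33.13547649] [-1.5734867   0.00560701  0.48642336] [-8.68054582 -3.7925892   9.20023309] [-0.79927834  1.4618385   0.00538242]
corner-frame force -7.192438305324793 -6.164774112133124
14.05 [ 517.53381686 -192.2266093    33.13168375] [-1.57348553  0.0056313   0.48641291] [-8.48817738 -5.10740356  9.34260368] [-0.77195722  1.48058246  0.03144242]
corner-frame force -6.624068112561384 -7.365897642555129
```

>>> send_rows(targets=[[-0.5, -0.3, 0, 0, 5], [-1, -0.5, 0, 0, 5], [-1, -0.5, 0, 0, 5], [-1, -0.5, 0, 0, 5], [-1, -0.5, 0, 0, 5]])

```text
t: 14.6
eef_pos: [517.5, -192.2, 33.0]
tool_rot: [-1.573, 0.003, 0.487]
force: [-6.1, -4.6, 6.8]
gripper_width: 0.173
```

```bash
python3 - <<'E'
from h import *
for i in range(2):
    s=ctrl.get_state(); print(s['t'],s['eef_pos'],s['tool_rot'],s['force'],s['gripper_width'])
    y=-.2967; f=s['force']; print('corner-frame force',f[0]*np.cos(y)+f[1]*np.sin(y),-f[0]*np.sin(y)+f[1]*np.cos(y))
    im,p=snap('wrist',f'w7{i}')
cv2.imwrite('pics/c7.png',cv2.resize(im[30:300,150:440],None,fx=2,fy=2,interpolation=cv2.INTER_CUBIC)[:,:,::-1])
E
```

```text
14.6 [ 517.48932439 -192.22333611   33.00092606] [-1.57342483  0.00330269  0.48676258] [-6.13040467 -4.56623507  6.82302326] 0.17290846534139667
corner-frame force -4.527533993670571 -6.159042136373818
14.65 [ 517.4762064  -192.23782473   33.01821933] [-1.5734497   0.00332157  0.4867709 ] [-5.19540252 -3.45312832  7.80782177] 0.17796122532231204
corner-frame force -3.958819922075768 -4.821208077169722
```

View pics/c7.png

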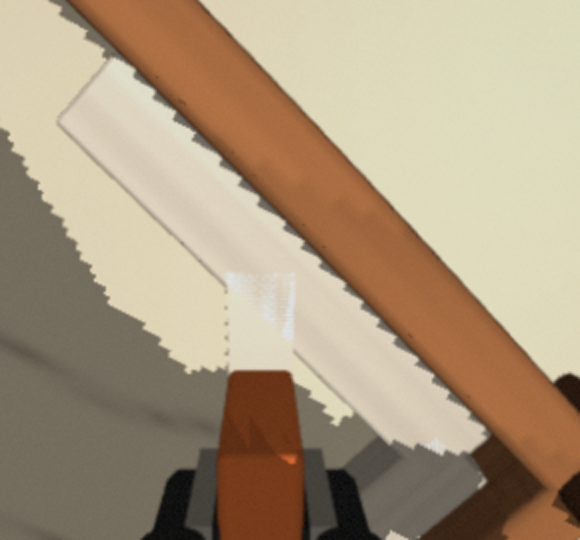

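The square is flush along the side rail and at the heel, and the press is gentle at about 4–6 N on each face. The position has not changed and the tilt is only 0.003 rad, so I'll hand in.

```bash
python3 -c "
from bench import ctrl
print(ctrl.hand_in())"
```

```text
the job is handed in; nothing more can be done
None
```

I took the aluminium square by its orange grip, lifted it off the trays and set it on the counter inside the rim's corner. I pressed it against both rails and handed in with the gripper still closed and pressing, at about 14.7 s.

**Seating:** In the last test the square stayed put while I pushed with about 10–11 N on each face. I then eased off to about 4–5 N on each face, plus about 7 N of down-force. The final wrist picture shows no gap along the side rail or at the heel.

**Alignment:** The square's yaw was -0.296 rad in the pictures, against -0.295 to -0.297 rad for the rails. A slight tool tilt of 0.003 rad remains; it reached 0.011 rad under the stronger push.

**Trays:** The upper tray's outline in the top picture is within 1 pixel (about 3 mm) of where it started. I did not measure the other objects; none looked moved.

**Checks that disagreed:**
- **Back face, first push:** it was not fully seated at first. The tool still crept about 1.3 mm before the force rose, so I corrected it.
- **Back face, picture estimate:** an estimate from hand-picked points, made before that correction, was 1–3 mm off. I relied on the force test instead and did not repeat the estimate.
- **Side face, picture estimate:** it was about 1 mm off, within the calibration.

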